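Unclip the battery cover of the inspection light box

ROBOT

A 7-joint arm with a two-finger parallel gripper is mounted at the origin on the work surface. World frame = base frame: x ahead of the robot, y to its left, z up, the work surface at z = 0. Lengths are in m, angles in rad, forces in N, time in s.
With the tool pointing down it reaches from about 0.425 to 0.825 m from the base axis. Payload 3.6 kg.
Tool frame: the origin (TCP) lies between the finger pads; the fingertips stand 17 mm ahead of it and the grasp point (between the pads) lies 2 mm behind it; z points along the fingers, y is the line along which they close (so a half turn about z gives the same grasp; the last joint's range is limited). The gripper opens to 93 mm and grips with 3 to 60 N. Pads are 15 mm wide; open, the fingers measure 128 mm over their backs; the gripper's body (75 mm by 188 mm) begins 65 mm behind the grasp point.
Start: joints at [1.282, 0.615, -0.013, 1.423, 0.008, 1.103, -0.04], TCP at [0.168, -0.628, 0.236] pointing down, gripper open.
Joint ranges: [-3.12, 3.12], [-0.3, 2.06], [-1.34, 1.32], [0.26, 2.42], [-1.36, 4.5], [0.01, 1.98], [-2.84, 2.84]. Speed limits (rad/s): [2.79, 2.79, 3.14, 3.14, 3.14, 3.14, 3.14].

INTERFACE

Orientations are given as [roll, pitch, yaw] about the fixed x, y, z axes, in that order (R = Rz(yaw) Ry(pitch) Rx(roll)).
In Python, from bench import get_obs, capture, get_calibration, hand_in gives the robot as it stands.
- The arm moves only by the tool step_arm, never from a script. Its argument "steps" is a list of rows, each a list of 6 numbers: the shift along the tool's x, y, z in mm, then the turn, a rotation vector about the tool's x, y, z in rad. A call has exactly 10 rows; each row shifts and turns the commanded pose from where the row before left it, along the tool's axes as they then stand; what a row does not reach is not made up. A row lasts 1/10 s, in which the tool goes at most 50 mm and 8.59 degrees, less where a joint would pass 70% of its speed; a pose out of reach is approached as far as the arm can. A call is refused whole if a number of a shift passes 50 or a number of a turn 0.15, either way. A call with a gripper value outside its range is refused whole. "claw" is the opening, from 0 (shut) to 1 (fully open), set as the call begins (left out, the last holds). The fingers move at their own pace and stop on an object; "newtons" is the grip in N (left out, the last holds). Time passes only in rows, so rows that do not move let the fingers close, or fill a call up. It gives the time, the measured TCP pose, the force, the opening and the grip force at its end, in the units of the state.
- get_obs(): the state, without advancing time (a new reading comes with each control period).
- capture(name): name is "scene" or "top"; returns the picture (480x640x3 uint8, blue, green, red); there is no depth.
- get_calibration(name): a dict with "fx", "fy", "cx", "cy" (pixels), "k1" (the pictures are not rectified: a ray, as slopes to the right and down, at radius r is drawn at 1 + k1 r^2 times it, then the intrinsics apply), "rvec" (rotation vector, rad) and "tvec" (3), from world to camera coordinates, as OpenCV has them. Camera axes: x right, y down, z forward; pixel columns grow to the right and rows downward; lengths in m; the calibration is good to about 2 mm. A picture is of the moment at which its call begins. get_calibration takes no time and is no camera call.
- hand_in(): hands the job in; it is judged then, once.
The state is a dict: "time": time; "q": joint angles; "qvel": joint speeds; "joint_efforts": joint torques, N m; "eef_pos": TCP position; "eef_rot": TCP orientation; "wrist_force": force on the tool from outside, world axes, zero at the start; "torque": the same for the moment, N m; "opening": opening from 0.0 (shut) to 1.0 (fully open); "finger_force": force on a finger pad.
Only numpy, scipy, OpenCV 4.12 (cv2) and the standard library are available. Lean on these libraries where they do the work, as an engineer would, in place of code of your own. Each camera call takes 0.05 s, during which the arm holds its last target. There are 200 camera calls.

TASK

Take the battery cover off the grey inspection light box: press its orange snap tab inward without overstraining it, keep it pressed while you bring that edge of the cover up until it is clear of the rim, then take the cover by its black handle, lift it off and lay it flat, handle up, in the middle of the green pad. Set it down rather than dropping it, do not force the box, and leave the glass discs and the aluminium strip where they are.

Things in the scene. Friction and masses are not known exactly. Their poses are not given: they have to be found in the camera images.
- lamp: Grey light box, fixed to the bench, 45 mm high; origin on the bench under the centre of its battery bay, z up. In its frame it spans x -90 to 66, y -48 to 112 mm (a round white window at y 77). The bay is a loose black tray; its opening spans x -53 to 52, y -40 to 40 (rims 41.5 to 45 mm high). Tray and cover slip 2 to 14 mm to -x, unknown, under a 6 to 9 N push, then stop. Tab on the +x side.
- cover: Battery cover, loose, 100 to 170 g: white plate 100 (x) by 76 (y) by 5 mm, flat below. Origin: middle of its underside, 38 mm above the bench when seated; axes as the box's (within a degree), z up. On its -x edge, two 6 mm lugs hook 3 mm under the tray's -x rim, and a 17 mm tongue between them. Once the tab edge is up, draw the cover 10 to 20 mm to +x while lifting, and it is free.
- handle (a point): Centre of the cover's black handle bar: 56 mm long (cover's x), 12 mm wide (y), from 5 to 27 mm above the cover's underside; this point is 16 mm above the underside and 2 mm to -x of the cover's origin. Same axes as the cover. Grasp across y from above.
- tab_face (a point): Middle of the orange snap tab's outer (+x) face, 20 mm above the cover's underside (58 mm above the bench when seated). The tab is an upright plate 30 mm wide (y), 4 mm thick, 28 mm high in the middle of the cover's +x edge; axes as the cover. Press along -x, above the rim (45 mm). A nose 5 mm long, 3 mm thick at its foot hooks 4 mm under the tray's +x rim.
- tab (a joint): Inward flex of the snap tab, m: 0 relaxed, hard stop at 0.0055. Needs 4 N plus 2 N per mm (friction adds up to 2 N); first the loose tray slips back (see lamp). The nose clears the rim from about 3 mm, at about 9 to 12 N; the tab cracks above 17 N. If let go with the cover still down, it snaps back under the rim.
- cover_edge (a point): On the cover's underside near the tab, 44 mm to +x of its origin; 38 mm above the bench when seated. A weak spring (2.5 N) lifts this edge to about 50 mm when the nose is free, but the pressing finger's friction holds it down: keep pressing and move up about 12 mm with the tab, then withdraw. The cover pivots on its lugs (0.1 rad), so the tab's face goes 2 mm further inward.
- pad: Green pad, fixed: 180 mm (x) by 170 mm (y), 6 mm thick. Origin under its centre on the bench, top 6 mm higher.
- disc_red: Bystander: red glass disc in an aluminium rim, 62 mm across, 9 mm high, lying loose; origin under its centre.
- disc_blue: Bystander: blue glass disc in an aluminium rim, 62 mm across, 9 mm high, lying loose; origin under its centre.
- disc_green: Bystander: green glass disc in an aluminium rim, 62 mm across, 9 mm high, lying loose; origin under its centre.
- strip: Bystander: flat aluminium strip 360 mm (y) by 22 mm (x), 6 mm thick, lying loose; origin under its centre.
Things that resemble listed ones, but are neither listed nor needed, are in the scene too. Of the things that look like the cover, the smaller one is meant. Of the things that look like the lamp, the larger one is meant.

How it is judged:
On the way, in this order (a step that is already met when the one before it is completed fails the run):
1. the snap tab is pressed in while the cover is still down (value of joint tab above 0.0022 m and z of cover_edge in the frame of lamp below 0.0425 m), for 0.02 s.
2. the tab edge of the cover has come up clear of the rim, still in the bay (z of cover_edge in the frame of lamp above 0.0455 m and horizontal distance between cover and lamp below 0.025 m), for 0.1 s.
3. the cover is lifted off the box (height (world z) of handle above 0.085 m), for 0.05 s.
At the end, for the whole second after the job is handed in: The cover lies flat (within 0.06 rad), handle up, on the green pad, its centre within 40 mm of the pad's centre, released and at rest (horizontal distance between cover and pad below 0.04 m and height (world z) of cover between 0.003 and 0.011 m and angle between cover's own z axis and vertical below 0.06 rad and linear speed of cover below 0.02 m/s and angular speed of cover below 0.1 rad/s); the robot touches nothing.
It fails at once if the snap tab overstrained: pressed with more than 17 N (contact force between any of the fingers, the arm and tab above 17 N).
It fails at once if the box forced: touched by the arm with more than 25 N, or the cover wrenched against it with more than 45 N (contact force between any of the arm, the fingers and lamp above 25 N or contact force between cover and lamp above 45 N).
It fails at once if the cover dropped or thrown: in free flight away from the box with its underside more than 35 mm above the pad (contact force between cover and anything else below 0.02 N and height (world z) of cover above 0.041 m and horizontal distance between cover and lamp above 0.06 m).
It fails at once if a glass disc or the strip moved more than 15 mm (distance of any of disc_red, disc_blue, disc_green, strip from where it was at the start of the episode above 0.015 m).
It also fails if it takes over 72 s, if anything falls off the work surface, if the arm or the gripper's body presses on something with over 40 N, if the wrist force passes 120 N, or if a joint passes its speed limit or range.

## Working session

There is one attempt and no reset: what is moved stays moved. The work goes in short steps, Python scripts to look and compute and a tool call to move; the robot and the scene stay as the last step left them, time stands still between calls to the robot, and variables do not carry over. Pictures are saved under pics/ and viewed, at most 10 in all, crops included, and the job is handed in when it is done.

Besides the shell and the picture viewer there is one more tool, called after "Emit:" as name(argument=value, ...), one argument or row to a line, values as JSON. step_arm: Moves the arm, as the interface text tells. Its arguments: {"type":"object","properties":{"steps":{"type":"array"},"claw":{"type":"number"},"newtons":{"type":"number"}},"required":["steps"]}

```bash
mkdir -p pics; cat > h.py <<'E'
import numpy as np, cv2
from bench import *
def cal(n):
    c=get_calibration(n); K=np.array([[c['fx'],0,c['cx']],[0,c['fy'],c['cy']],[0,0,1]])
    return K,np.array([c['k1'],0,0,0,0.]),np.array(c['rvec'],float).ravel(),np.array(c['tvec'],float).ravel()
def px2w(n,pts,z):
    K,d,r,t=cal(n); R=cv2.Rodrigues(r)[0]; C=-R.T@t
    p=cv2.undistortPoints(np.array(pts,float).reshape(-1,1,2),K,d).reshape(-1,2)
    rays=np.c_[p,np.ones(len(p))]@R
    z=np.broadcast_to(z,len(p))
    return C+rays*((z-C[2])/rays[:,2])[:,None]
def w2px(n,P):
    K,d,r,t=cal(n); return cv2.projectPoints(np.array(P,float).reshape(-1,1,3),r,t,K,d)[0].reshape(-1,2)
E
python3 - <<'E'
from h import *
for n in('top','scene'):
    cv2.imwrite(f'pics/{n}0.png',capture(n)); K,d,r,t=cal(n); print(n,K[0,0],d[0],-cv2.Rodrigues(r)[0].T@t)
o=get_obs();print(o)
E
```

```text
top 507.8794005278137 -0.059669497375416825 [0.3623301  0.07812292 0.87207529]
scene 518.0203206179384 -0.1007343226156075 [ 1.09327183 -0.13238551  0.8196947 ]
{'time': 0.1, 'q': array([ 1.28251271,  0.61581678, -0.01261826,  1.42473042,  0.00806818,
        1.10339633, -0.04041969]), 'qvel': array([-0.00171239, -0.00328477,  0.00107552, -0.00575537,  0.00194847,
        0.00021167, -0.00134435]), 'joint_efforts': array([ 9.41061808e-04, -4.60042655e+01,  2.09832997e-01, -1.66245049e+01,
       -6.12278539e-02,  1.69206876e-02,  9.57354200e-05]), 'eef_pos': array([ 0.16806961, -0.62720058,  0.2346034 ]), 'eef_rot': array([-3.13929088e+00, -1.07346754e-06,  2.61816402e-01]), 'wrist_force': array([ 0.26961579, -0.08559587,  0.02502086]), 'torque': array([ 0.02320093,  0.04526256, -0.06630963]), 'finger_force': 0.0, 'opening': 0.9990484135139144}
```

View pics/top0.png

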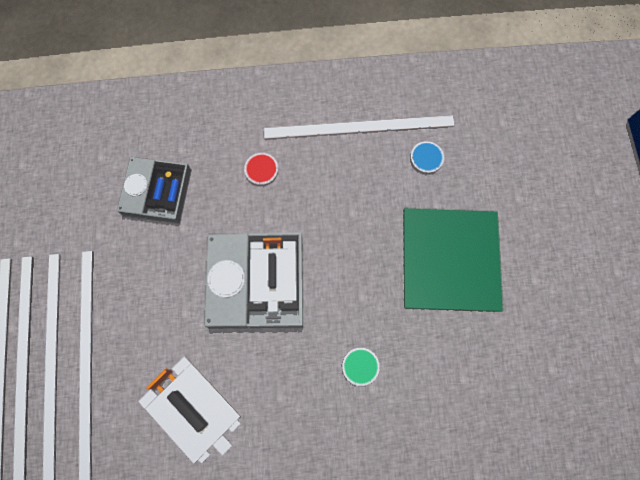

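View pics/scene0.png

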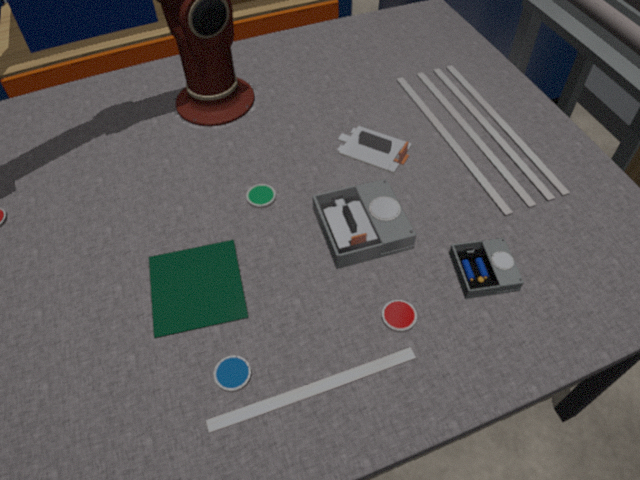

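The top view shows the seated-cover box at about (254,280), the tab at (272,242), the pad at (453,260). The scene view shows the tab facing the camera at (358,240). I'll enlarge both.

```bash
python3 - <<'E'
from h import *
t=cv2.imread('pics/top0.png');s=cv2.imread('pics/scene0.png')
cv2.imwrite('pics/c1.png',cv2.resize(t[225:335,200:310],None,fx=5.4,fy=5.4,interpolation=cv2.INTER_CUBIC))
cv2.imwrite('pics/c2.png',cv2.resize(s[175:270,305:420],None,fx=6,fy=6,interpolation=cv2.INTER_CUBIC))
g=px2w('top',[(405,208.5),(497,211.5),(502,310.5),(405,308)],.006);print('pad',g.round(4),g.mean(0))
print('lamp top corners',px2w('top',[(208,235),(301,233.5),(302,326),(206,327)],.045).round(4))
print('discs',px2w('top',[(261,169),(427,157),(361,367)],.009).round(3), px2w('top',[(265,133),(453,121)],.006).round(3))
print(px2w('scene',[(386,208)],.045))
E
```

```text
pad [[ 0.6261 -0.1003  0.006 ]
 [ 0.6053 -0.2651  0.006 ]
 [ 0.4293 -0.2417  0.006 ]
 [ 0.4498 -0.0763  0.006 ]] [ 0.52760815 -0.17085464  0.006     ]
lamp top corners [[0.5986 0.2454 0.045 ]
 [0.5866 0.0885 0.045 ]
 [0.4326 0.0999 0.045 ]
 [0.445  0.2547 0.045 ]]
discs [[ 0.725  0.152  0.009]
 [ 0.72  -0.154  0.009]
 [ 0.36   0.01   0.009]] [[ 0.797  0.14   0.006]
 [ 0.79  -0.215  0.006]]
[[0.51922407 0.22208754 0.045     ]]
```

View pics/c1.png

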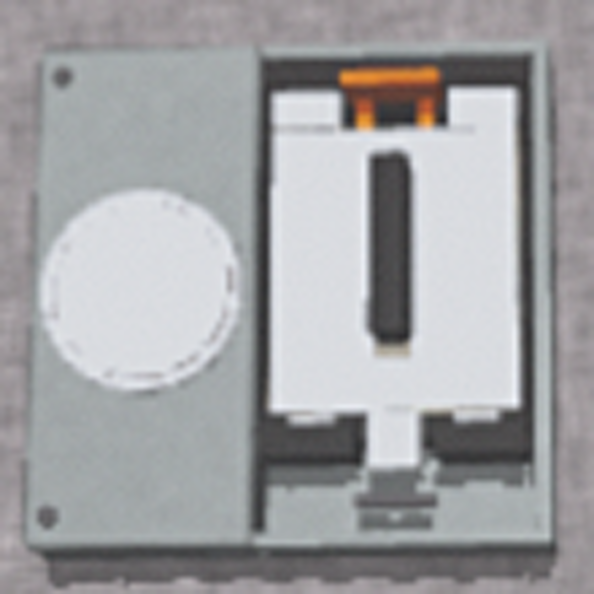

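View pics/c2.png

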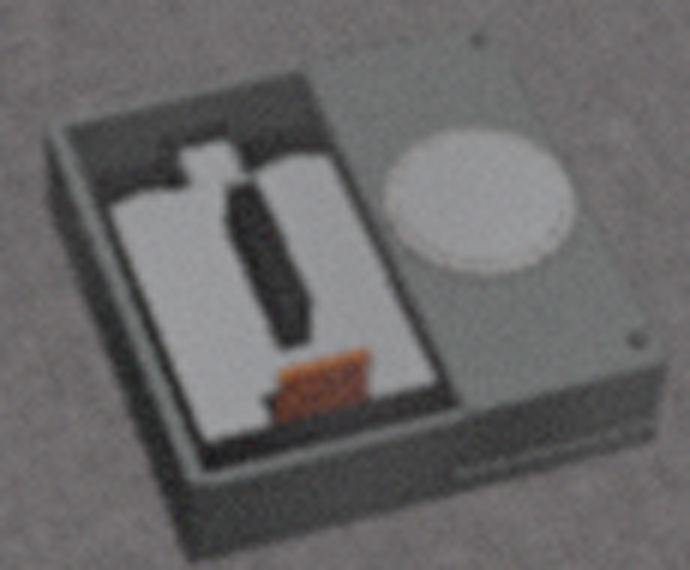

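```bash
python3 - <<'E'
from h import *
f=lambda L:[(200+x/5.4-.4,225+y/5.4-.4) for x,y in L]
yaw=-.073;R=np.array([[np.cos(yaw),-np.sin(yaw)],[np.sin(yaw),np.cos(yaw)]]);O=np.array([.5253,.1393])
def show(n,L,z):
    p=px2w('top',f(L),z)[:,:2]; print(n,'world',p.round(4).tolist(),'lamp mm',((p-O)@R*1e3).round(1).tolist(),'\n')
show('lamp corners',[(43,50),(547,44),(552,545),(27,548)],.045)
show('bay rim outer inner',[(262,58),(532,55),(533,487),(262,535)],.045)
show('window',[(141,289)],.045)
show('tab top outer edge',[(340,69),(440,68)],.066)
show('handle top',[(370,152),(410,152),(411,343),(370,343)],.065)
show('cover top corners +x l,r; -x r,l',[(272,90),(518,88),(519,408),(270,412)],.043)
# scene check: tab top corners
q=[(305+x/6-.4,175+y/6-.4) for x,y in [(277,370),(368,350)]]
p=px2w('scene',q,.066)[:,:2];print('scene tab top',p,((p-O)@R*1e3).round(1))
q=[(305+x/6-.4,175+y/6-.4) for x,y in [(195,480),(662,362),(48,120)]]
p=px2w('scene',q,.045)[:,:2];print('scene lamp corners',p,((p-O)@R*1e3).round(1))
E
```

```text
lamp corners world [[0.6007, 0.2461], [0.5879, 0.0886], [0.4334, 0.1001], [0.4466, 0.2569]] lamp mm [[67.4, 112.0], [66.2, -46.0], [-88.8, -45.8], [-87.0, 111.5]] 

bay rim outer inner world [[0.5917, 0.1777], [0.5848, 0.0936], [0.4511, 0.1043], [0.4442, 0.1863]] lamp mm [[63.4, 43.1], [62.7, -41.3], [-71.4, -40.3], [-84.3, 41.0]] 

window world [[0.5221, 0.2189]] lamp mm [[-9.0, 79.2]] 

tab top outer edge world [[0.5802, 0.1517], [0.5777, 0.1214]] lamp mm [[53.9, 16.4], [53.6, -14.1]] 

handle top world [[0.5538, 0.1444], [0.5527, 0.1324], [0.4947, 0.1362], [0.4958, 0.1484]] lamp mm [[28.0, 7.2], [27.8, -4.9], [-30.3, -5.3], [-30.1, 6.9]] 

cover top corners +x l,r; -x r,l world [[0.5816, 0.1754], [0.5751, 0.0988], [0.4755, 0.1067], [0.4811, 0.182]] lamp mm [[53.6, 40.1], [52.7, -36.7], [-47.3, -36.2], [-47.2, 39.3]] 

scene tab top [[0.57195725 0.12264254]
 [0.57537472 0.15163838]] [[ 47.7 -13.2]
 [ 49.   16. ]]
scene lamp corners [[0.58690558 0.08953805]
 [0.6001972  0.24349386]
 [0.43165814 0.10097529]] [[ 65.1 -45.1]
 [ 67.1 109.4]
 [-90.6 -45.1]]
```

Emit:
step_arm(
  steps=[
    [0,0,0,0,0,0.112],
    [0,0,0,0,0,0.112],
    [0,0,0,0,0,0.111],
    [40,-25,0,0,0,0],
    [40,-25,0,0,0,0],
    [40,-25,0,0,0,0],
    [40,-25,0,0,0,0],
    [40,-25,0,0,0,0],
    [40,-25,0,0,0,0],
    [40,-25,0,0,0,0],
  ],
  claw=0,
  newtons=10,
)

```text
time: 1.1
eef_pos: [0.4616, -0.4724, 0.2352]
eef_rot: [-3.141, 0.001, -0.073]
wrist_force: [0.8, -1.6, -0.8]
opening: 0.191
finger_force: 0.0
```

Emit:
step_arm(
  steps=[
    [9,-35,0,0,0,0],
    [9,-45,0,0,0,0],
    [9,-48,0,0,0,0],
    [9,-48,0,0,0,0],
    [9,-48,0,0,0,0],
    [9,-48,0,0,0,0],
    [9,-48,0,0,0,0],
    [9,-48,0,0,0,0],
    [9,-45,0,0,0,0],
    [9,-35,0,0,0,0],
  ],
)

```text
time: 2.1
eef_pos: [0.5827, -0.0296, 0.2353]
eef_rot: [-3.14, 0.001, -0.07]
wrist_force: [0.4, -0.2, -0.0]
opening: 0.007
finger_force: 0.0
```

Emit:
step_arm(
  steps=[
    [2,-25,0,0,0,0],
    [2,-25,0,0,0,0],
    [2,-25,0,0,0,0],
    [2,-25,20,0,0,0],
    [2,-25,20,0,0,0],
    [0,-20,30,0,0,0],
    [0,-10,30,0,0,0],
    [0,0,15,0,0,0],
    [0,0,5,0,0,0],
    [0,0,0,0,0,0],
  ],
)

```text
time: 3.1
eef_pos: [0.6037, 0.1198, 0.1149]
eef_rot: [3.141, 0.002, -0.074]
wrist_force: [0.4, 0.6, -0.1]
opening: 0.006
finger_force: 0.0
```

Emit:
step_arm(
  steps=[
    [0,-5,0,0,0,0],
    [0,-5,5,0,0,0],
    [0,-5,10,0,0,0],
    [0,0,15,0,0,0],
    [0,0,12,0,0,0],
    [0,0,6,0,0,0],
    [0,0,0,0,0,0],
    [0,0,0,0,0,0],
    [0,0,0,0,0,0],
    [0,0,0,0,0,0],
  ],
)

```text
time: 4.1
eef_pos: [0.6056, 0.1353, 0.0683]
eef_rot: [-3.141, -0.001, -0.073]
wrist_force: [-0.9, -0.1, -0.0]
opening: 0.007
finger_force: 0.0
```

```bash
python3 - <<'E'
from h import *
o=get_obs();print(o['eef_pos'],o['eef_rot'],o['wrist_force'])
s=capture('scene');t=capture('top')
a=cv2.resize(s[150:270,300:420],(500,500),interpolation=cv2.INTER_CUBIC)
b=cv2.resize(t[200:290,230:310],(300,500),interpolation=cv2.INTER_CUBIC)
cv2.imwrite('pics/p1.png',np.hstack([a,b]))
E
```

```text
[0.6056479  0.13533245 0.06832239] [-3.14118031e+00 -1.22768099e-03 -7.32554402e-02] [-0.94542461 -0.05926318 -0.02612   ]
```

View pics/p1.png

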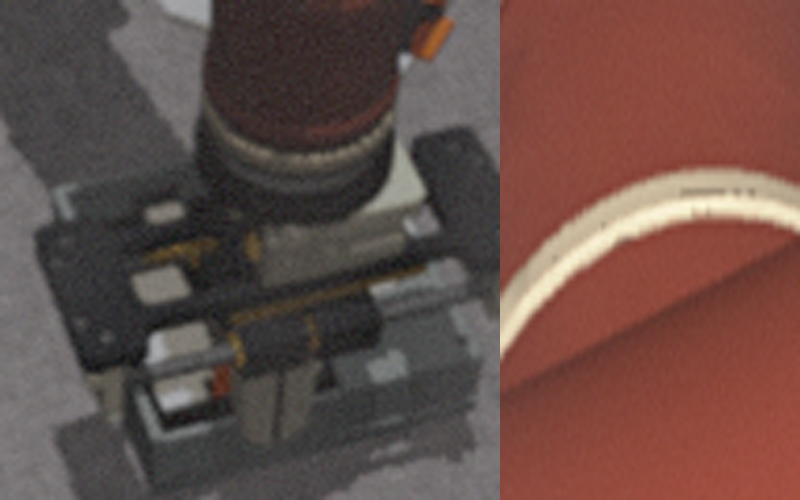

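The scene crop shows the closed fingers standing in front of the tab, above the box's rim. Advancing toward it gently.

Emit:
step_arm(
  steps=[
    [-3,0,0,0,0,0],
    [-4,0,0,0,0,0],
    [-3,0,0,0,0,0],
    [-1,0,0,0,0,0],
    [-1,0,0,0,0,0],
    [-1,0,0,0,0,0],
    [0,0,0,0,0,0],
    [0,0,0,0,0,0],
    [0,0,0,0,0,0],
    [0,0,0,0,0,0],
  ],
)

```text
time: 5.2
eef_pos: [0.5923, 0.1362, 0.0677]
eef_rot: [-3.142, -0.0, -0.073]
wrist_force: [-0.5, 0.2, 0.1]
opening: 0.006
finger_force: 0.0
```

Emit:
step_arm(
  steps=[
    [-0.5,0,0,0,0,0],
    [-0.5,0,0,0,0,0],
    [-0.5,0,0,0,0,0],
    [-0.5,0,0,0,0,0],
    [-0.5,0,0,0,0,0],
    [-0.5,0,0,0,0,0],
    [-0.5,0,0,0,0,0],
    [-0.5,0,0,0,0,0],
    [0,0,0,0,0,0],
    [0,0,0,0,0,0],
  ],
)

```text
time: 6.2
eef_pos: [0.5882, 0.1365, 0.0677]
eef_rot: [-3.142, -0.0, -0.073]
wrist_force: [-0.6, -0.2, 0.2]
opening: 0.007
finger_force: 0.0
```

Emit:
step_arm(
  steps=[
    [-0.5,0,0,0,0,0],
    [-0.5,0,0,0,0,0],
    [-0.5,0,0,0,0,0],
    [-0.5,0,0,0,0,0],
    [-0.5,0,0,0,0,0],
    [-0.5,0,0,0,0,0],
    [0,0,0,0,0,0],
    [0,0,0,0,0,0],
    [0,0,0,0,0,0],
    [0,0,0,0,0,0],
  ],
)

```text
time: 7.2
eef_pos: [0.5859, 0.1367, 0.0678]
eef_rot: [-3.141, -0.001, -0.073]
wrist_force: [5.2, -0.3, -3.0]
opening: 0.009
finger_force: 2.3
```

Emit:
step_arm(
  steps=[
    [-0.5,0,0,0,0,0],
    [0,0,0,0,0,0],
    [-0.5,0,0,0,0,0],
    [0,0,0,0,0,0],
    [-0.5,0,0,0,0,0],
    [0,0,0,0,0,0],
    [-0.5,0,0,0,0,0],
    [0,0,0,0,0,0],
    [0,0,0,0,0,0],
    [0,0,0,0,0,0],
  ],
)

```text
time: 8.2
eef_pos: [0.5846, 0.1368, 0.0679]
eef_rot: [-3.141, -0.003, -0.073]
wrist_force: [5.0, -0.5, -4.5]
opening: 0.001
finger_force: 2.9
```

Emit:
step_arm(
  steps=[
    [-0.5,0,0,0,0,0],
    [0,0,0,0,0,0],
    [-0.5,0,0,0,0,0],
    [0,0,0,0,0,0],
    [-0.5,0,0,0,0,0],
    [0,0,0,0,0,0],
    [-0.5,0,0,0,0,0],
    [0,0,0,0,0,0],
    [0,0,0,0,0,0],
    [0,0,0,0,0,0],
  ],
)

```text
time: 9.2
eef_pos: [0.5826, 0.1369, 0.0678]
eef_rot: [-3.141, -0.003, -0.073]
wrist_force: [6.7, 0.3, -3.3]
opening: 0.005
finger_force: 2.9
```

Emit:
step_arm(
  steps=[
    [-0.5,0,0,0,0,0],
    [0,0,0,0,0,0],
    [-0.5,0,0,0,0,0],
    [0,0,0,0,0,0],
    [-0.5,0,0,0,0,0],
    [0,0,0,0,0,0],
    [-0.5,0,0,0,0,0],
    [0,0,0,0,0,0],
    [0,0,0,0,0,0],
    [0,0,0,0,0,0],
  ],
)

```text
time: 10.2
eef_pos: [0.5806, 0.137, 0.0679]
eef_rot: [-3.141, -0.003, -0.073]
wrist_force: [5.9, -0.7, -2.9]
opening: 0.002
finger_force: 2.9
```

Emit:
step_arm(
  steps=[
    [-0.5,0,0,0,0,0],
    [0,0,0,0,0,0],
    [-0.5,0,0,0,0,0],
    [0,0,0,0,0,0],
    [-0.5,0,0,0,0,0],
    [0,0,0,0,0,0],
    [-0.5,0,0,0,0,0],
    [0,0,0,0,0,0],
    [0,0,0,0,0,0],
    [0,0,0,0,0,0],
  ],
)

```text
time: 11.2
eef_pos: [0.5793, 0.1372, 0.0679]
eef_rot: [-3.141, -0.004, -0.074]
wrist_force: [6.7, -1.1, -5.1]
opening: 0.004
finger_force: 3.4
```

Emit:
step_arm(
  steps=[
    [-0.5,0,0,0,0,0],
    [0,0,0,0,0,0],
    [-0.5,0,0,0,0,0],
    [0,0,0,0,0,0],
    [-0.5,0,0,0,0,0],
    [0,0,0,0,0,0],
    [-0.5,0,0,0,0,0],
    [0,0,0,0,0,0],
    [0,0,0,0,0,0],
    [0,0,0,0,0,0],
  ],
)

```text
time: 12.2
eef_pos: [0.5786, 0.1372, 0.0681]
eef_rot: [-3.141, -0.007, -0.074]
wrist_force: [8.9, -0.5, -5.7]
opening: 0.006
finger_force: 4.3
```

Emit:
step_arm(
  steps=[
    [-0.5,0,0,0,0,0],
    [0,0,0,0,0,0],
    [-0.5,0,0,0,0,0],
    [0,0,0,0,0,0],
    [-0.5,0,0,0,0,0],
    [0,0,0,0,0,0],
    [-0.3,0,0,0,0,0],
    [0,0,0,0,0,0],
    [0,0,0,0,0,0],
    [0,0,0,0,0,0],
  ],
)

```text
time: 13.2
eef_pos: [0.5779, 0.1372, 0.0683]
eef_rot: [-3.14, -0.01, -0.074]
wrist_force: [9.5, -0.3, -6.5]
opening: 0.007
finger_force: 4.9
```

Emit:
step_arm(
  steps=[
    [0,0,0.5,0,0,0],
    [0,0,0.5,0,0,0],
    [0,0,0.5,0,0,0],
    [0,0,0,0,0,0],
    [-0.4,0,0,0,0,0],
    [0,0,0,0,0,0],
    [-0.4,0,0,0,0,0],
    [0,0,0,0,0,0],
    [0,0,0,0,0,0],
    [0,0,0,0,0,0],
  ],
)

```text
time: 14.2
eef_pos: [0.5774, 0.1373, 0.0685]
eef_rot: [-3.14, -0.01, -0.074]
wrist_force: [7.8, -1.7, 2.4]
opening: 0.005
finger_force: 3.9
```

Emit:
step_arm(
  steps=[
    [-0.5,0,0,0,0,0],
    [0,0,0,0,0,0],
    [-0.5,0,0,0,0,0],
    [0,0,0,0,0,0],
    [-0.5,0,0,0,0,0],
    [0,0,0,0,0,0],
    [-0.5,0,0,0,0,0],
    [0,0,0,0,0,0],
    [0,0,0,0,0,0],
    [0,0,0,0,0,0],
  ],
)

```text
time: 15.2
eef_pos: [0.5769, 0.1374, 0.069]
eef_rot: [-3.139, -0.014, -0.074]
wrist_force: [8.8, -1.3, 2.4]
opening: 0.001
finger_force: 4.7
```

Emit:
step_arm(
  steps=[
    [-0.5,0,0,0,0,0],
    [0,0,0,0,0,0],
    [-0.5,0,0,0,0,0],
    [0,0,0,0,0,0],
    [-0.5,0,0,0,0,0],
    [0,0,0,0,0,0],
    [-0.5,0,0,0,0,0],
    [0,0,0,0,0,0],
    [0,0,0,0,0,0],
    [0,0,0,0,0,0],
  ],
)

```text
time: 16.2
eef_pos: [0.5761, 0.1374, 0.0694]
eef_rot: [-3.139, -0.016, -0.074]
wrist_force: [9.5, -0.9, 2.0]
opening: 0.005
finger_force: 5.4
```

Emit:
step_arm(
  steps=[
    [-0.5,0,0,0,0,0],
    [0,0,0,0,0,0],
    [-0.5,0,0,0,0,0],
    [0,0,0,0,0,0],
    [-0.5,0,0,0,0,0],
    [0,0,0,0,0,0],
    [-0.5,0,0,0,0,0],
    [0,0,0,0,0,0],
    [0,0,0,0,0,0],
    [0,0,0,0,0,0],
  ],
)

```text
time: 17.2
eef_pos: [0.5753, 0.1374, 0.0697]
eef_rot: [-3.139, -0.019, -0.075]
wrist_force: [12.5, -1.9, 3.8]
opening: 0.009
finger_force: 6.0
```

```bash
python3 - <<'E'
from h import *
o=get_obs();print(o['eef_pos'],o['eef_rot'],o['wrist_force'])
s=capture('scene')
cv2.imwrite('pics/p2.png',cv2.resize(s[200:270,305:395],(771,600),interpolation=cv2.INTER_CUBIC))
E
```

```text
[0.57532262 0.13744984 0.06974417] [-3.13860174 -0.01906758 -0.07479723] [12.47240361 -1.93893903  3.84710368]
```

View pics/p2.png

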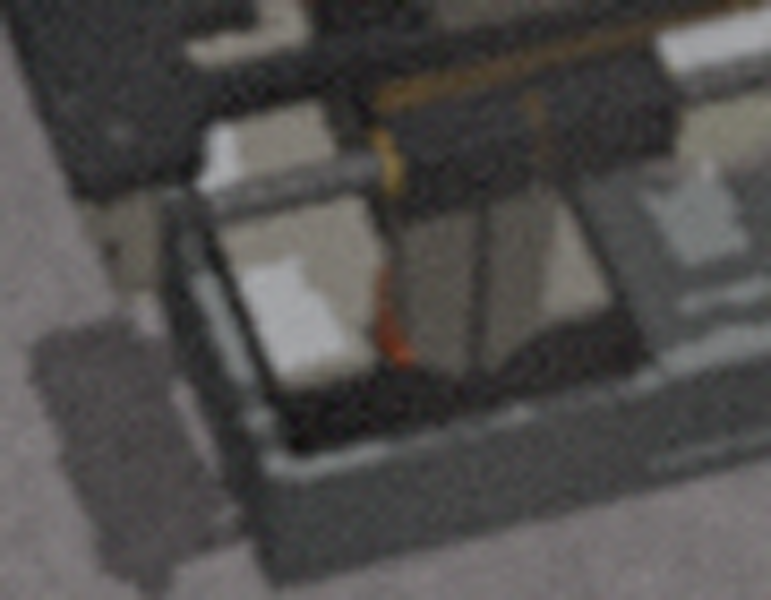

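The crop shows the fingers pressing the tab (orange sliver at (395,335)), with the cover pushed back from the box's front rim. The force of about 13 N means roughly 3.5 mm of flex, so I start raising.

Emit:
step_arm(
  steps=[
    [0,0,-0.5,0,0,0],
    [0,0,-0.5,0,0,0],
    [-0.1,0,-0.5,0,0,0],
    [0,0,-0.5,0,0,0],
    [-0.1,0,-0.5,0,0,0],
    [0,0,-0.5,0,0,0],
    [-0.1,0,-0.5,0,0,0],
    [0,0,-0.5,0,0,0],
    [0,0,0,0,0,0],
    [0,0,0,0,0,0],
  ],
)

```text
time: 18.25
eef_pos: [0.5747, 0.1376, 0.0736]
eef_rot: [-3.139, -0.019, -0.075]
wrist_force: [11.6, -1.9, 2.9]
opening: 0.008
finger_force: 5.9
```

Emit:
step_arm(
  steps=[
    [-0.2,0,-0.6,0,0,0],
    [0,0,-0.6,0,0,0],
    [-0.2,0,-0.6,0,0,0],
    [0,0,-0.6,0,0,0],
    [-0.2,0,-0.6,0,0,0],
    [0,0,-0.6,0,0,0],
    [-0.2,0,-0.6,0,0,0],
    [0,0,-0.6,0,0,0],
    [0,0,0,0,0,0],
    [0,0,0,0,0,0],
  ],
)

```text
time: 19.25
eef_pos: [0.5738, 0.1377, 0.0785]
eef_rot: [-3.139, -0.018, -0.075]
wrist_force: [11.5, -1.6, 3.4]
opening: 0.006
finger_force: 5.8
```

Emit:
step_arm(
  steps=[
    [-0.2,0,-0.6,0,0,0],
    [0,0,-0.6,0,0,0],
    [-0.2,0,-0.6,0,0,0],
    [0,0,-0.6,0,0,0],
    [-0.1,0,-0.6,0,0,0],
    [0,0,-0.6,0,0,0],
    [0,0,-0.5,0,0,0],
    [0,0,0,0,0,0],
    [0,0,0,0,0,0],
    [0,0,0,0,0,0],
  ],
)

```text
time: 20.25
eef_pos: [0.5729, 0.1378, 0.0823]
eef_rot: [-3.139, -0.017, -0.075]
wrist_force: [10.5, -2.3, 1.9]
opening: 0.006
finger_force: 5.7
```

Emit:
step_arm(
  steps=[
    [2,0,0,0,0,0],
    [3,0,0,0,0,0],
    [4,0,0,0,0,0],
    [6,0,0,0,0,0],
    [8,0,0,0,0,0],
    [8,0,0,0,0,0],
    [8,0,-5,0,0,0],
    [8,0,-10,0,0,0],
    [0,0,-20,0,0,0],
    [0,0,-30,0,0,0],
  ],
)

```text
time: 21.25
eef_pos: [0.6107, 0.1344, 0.1431]
eef_rot: [3.14, 0.005, -0.073]
wrist_force: [-0.0, -0.0, -0.0]
opening: 0.005
finger_force: 0.0
```

Emit:
step_arm(
  steps=[
    [0,0,-30,0,0,0],
    [0,15,-30,0,0,0],
    [0,40,-10,0,0,0],
    [0,45,0,0,0,0],
    [0,45,0,0,0,0],
    [0,45,0,0,0,0],
    [0,30,0,0,0,0],
    [0,20,0,0,0,0],
    [0,0,0,0,0,0],
    [0,0,0,0,0,0],
  ],
  claw=0.6,
)

```text
time: 22.25
eef_pos: [0.5944, -0.1036, 0.2141]
eef_rot: [-3.14, 0.001, -0.073]
wrist_force: [-0.0, 1.0, 1.0]
opening: 0.598
finger_force: 0.0
```

```bash
python3 - <<'E'
from h import *
o=get_obs();print(o['eef_pos'],o['eef_rot'],o['wrist_force'])
s=capture('scene');t=capture('top')
a=cv2.resize(s[175:270,305:420],None,fx=3.5,fy=5,interpolation=cv2.INTER_CUBIC)
b=cv2.resize(t[230:330,245:310],(390,600),interpolation=cv2.INTER_CUBIC)
c=np.zeros((600,795,3),np.uint8);c[:a.shape[0],:a.shape[1]]=a;c[:,405:]=b
cv2.imwrite('pics/p3.png',c)
E
```

```text
[ 0.59444784 -0.10356881  0.21409414] [-3.14005912e+00  5.86700894e-04 -7.29841353e-02] [-0.0111723   1.03846918  0.98337591]
```

View pics/p3.png

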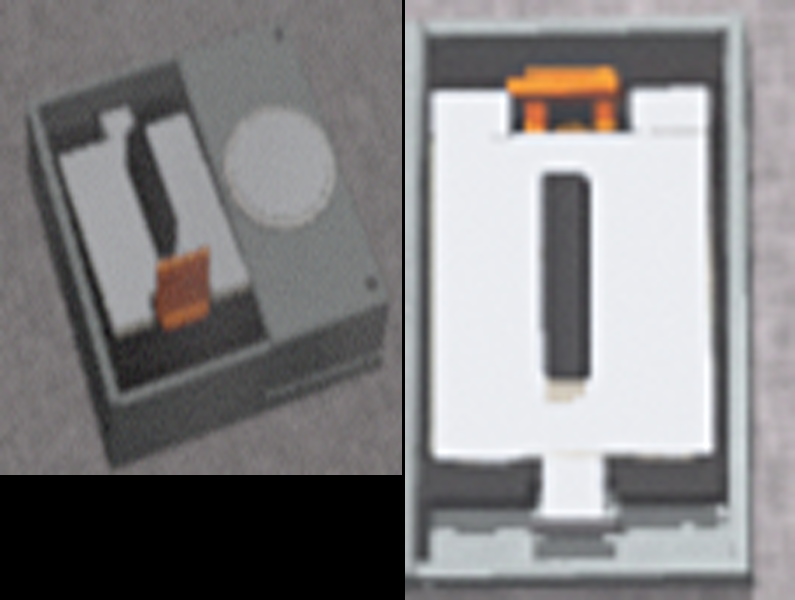

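The tab edge is up: the full orange tab shows above the box's rim, and the handle's top is at about crop (565,275). Locating the handle.

```bash
python3 - <<'E'
from h import *
f=lambda L:[(245+(x-405)/6-.4,230+y/6-.4) for x,y in L]
p=px2w('top',f([(542,174),(588,174),(589,379),(543,379)]),[.0735,.0735,.068,.068]);print(p.round(4),p.mean(0))
p=px2w('top',f([(510,82),(617,84)]),.077);print(p.round(4))
E
```

```text
[[0.5422 0.1455 0.0735]
 [0.5411 0.1332 0.0735]
 [0.4868 0.1373 0.068 ]
 [0.4879 0.1494 0.068 ]] [0.51450699 0.14134074 0.07075   ]
[[0.5675 0.1521 0.077 ]
 [0.5643 0.1234 0.077 ]]
```

Emit:
step_arm(
  steps=[
    [-10,-25,0,0,0,0],
    [-14,-35,0,0,0,0],
    [-14,-38,0,0,0,0],
    [-14,-38,0,0,0,0],
    [-14,-38,10,0,0,0],
    [-14,-35,20,0,0,0],
    [-10,-20,20,0,0,0],
    [-7,-10,20,0,0,0],
    [0,0,10,0,0,0],
    [0,0,0,0,0,0],
  ],
  claw=0.4,
)

```text
time: 23.35
eef_pos: [0.5142, 0.1415, 0.133]
eef_rot: [3.141, 0.003, -0.071]
wrist_force: [0.8, -1.5, 0.2]
opening: 0.404
finger_force: 0.0
```

Emit:
step_arm(
  steps=[
    [0,0,0,0,0.05,0],
    [0,0,0,0,0.05,0],
    [0,0,0,0,0,0],
    [0,0,0,0,0,0],
    [0,0,0,0,0,0],
    [0,0,0,0,0,0],
    [0,0,0,0,0,0],
    [0,0,0,0,0,0],
    [0,0,0,0,0,0],
    [0,0,0,0,0,0],
  ],
)

```text
time: 24.35
eef_pos: [0.5152, 0.1408, 0.134]
eef_rot: [3.142, -0.1, -0.073]
wrist_force: [-0.6, -0.6, 0.4]
opening: 0.395
finger_force: 0.0
```

Emit:
step_arm(
  steps=[
    [-1,0,6,0,0,0],
    [-1,0,10,0,0,0],
    [-1,0,10,0,0,0],
    [-1,0,10,0,0,0],
    [-1,-0.5,8,0,0,0],
    [-1,0,6,0,0,0],
    [-1,0,4,0,0,0],
    [0,0,3,0,0,0],
    [0,0,3,0,0,0],
    [0,0,2,0,0,0],
  ],
)

```text
time: 25.35
eef_pos: [0.5146, 0.1415, 0.0717]
eef_rot: [-3.141, -0.1, -0.073]
wrist_force: [-0.1, -0.8, 0.8]
opening: 0.399
finger_force: 0.0
```

Emit:
step_arm(
  steps=[
    [0,0,0,0,0,0],
    [0,0,0,0,0,0],
    [0,0,0,0,0,0],
    [0,0,0,0,0,0],
    [0,0,0,0,0,0],
    [0,0,0,0,0,0],
    [0,0,0,0,0,0],
    [0,0,0,0,0,0],
    [0,0,0,0,0,0],
    [0,0,0,0,0,0],
  ],
  claw=0,
  newtons=25,
)

```text
time: 26.35
eef_pos: [0.5146, 0.1415, 0.0718]
eef_rot: [-3.141, -0.1, -0.073]
wrist_force: [-0.1, 0.1, 1.4]
opening: 0.127
finger_force: 25.0
```

Emit:
step_arm(
  steps=[
    [1,0,0,0,0,0],
    [1,0,0,0,0,0],
    [1,0,-0.2,0,0,0],
    [1,0,-0.2,0,0,0],
    [1,0,-0.2,0,0,0],
    [1,0,-0.2,0,0,0],
    [1,0,-0.2,0,0,0],
    [1,0,-0.2,0,0,0],
    [0,0,0,0,0,0],
    [0,0,0,0,0,0],
  ],
)

```text
time: 27.35
eef_pos: [0.5223, 0.1408, 0.0737]
eef_rot: [-3.142, -0.1, -0.073]
wrist_force: [0.1, 0.9, -1.3]
opening: 0.127
finger_force: 25.0
```

Free motion, low force. Drawing a further 7 mm while lifting.

Emit:
step_arm(
  steps=[
    [1.5,0,-0.7,0,0,0],
    [1.5,0,-0.7,0,0,0],
    [1.5,0,-0.8,0,0,0],
    [1.5,0,-0.8,0,0,0],
    [1,0,-1,0,0,0],
    [0,0,-1,0,0,0],
    [0,0,-1,0,0,0],
    [0,0,-1,0,0,0],
    [0,0,0,0,0,0],
    [0,0,0,0,0,0],
  ],
)

```text
time: 28.35
eef_pos: [0.5284, 0.1404, 0.0814]
eef_rot: [-3.142, -0.1, -0.073]
wrist_force: [-0.6, -0.3, -0.3]
opening: 0.126
finger_force: 25.0
```

Emit:
step_arm(
  steps=[
    [0,0,-2,0,0,0],
    [0,0,-3,0,0,0],
    [0,0,-5,0,0,0],
    [0,0,-8,0,0,0],
    [0,0,-10,0,0,0],
    [0,0,-10,0,0,0],
    [0,0,-10,0,0,0],
    [0,0,-5,0,-0.05,0],
    [0,0,-5,0,-0.05,0],
    [0,0,0,0,0,0],
  ],
)

```text
time: 29.35
eef_pos: [0.5251, 0.1406, 0.1405]
eef_rot: [-3.14, -0.004, -0.075]
wrist_force: [0.5, -0.1, -1.8]
opening: 0.128
finger_force: 25.0
```

```bash
python3 - <<'E'
from h import *
o=get_obs();print(o['eef_pos'],o['eef_rot'],o['wrist_force'])
s=capture('scene')
cv2.imwrite('pics/p4.png',cv2.resize(s[130:280,270:430],(640,600),interpolation=cv2.INTER_CUBIC))
E
```

```text
[0.52511276 0.14058417 0.14052973] [-3.1403024  -0.00393986 -0.07453046] [ 0.49969105 -0.08442959 -1.81611862]
```

View pics/p4.png

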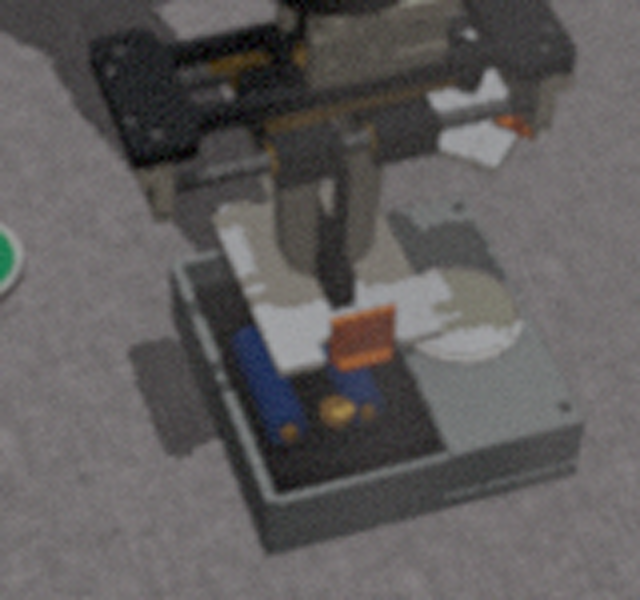

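The cover hangs level in the gripper, clear above the open bay (batteries visible). Carrying it to the pad.

Emit:
step_arm(
  steps=[
    [0,8,-5,0,0,0],
    [1,15,-5,0,0,0],
    [2,25,0,0,0,0],
    [3,32,0,0,0,0],
    [3,35,0,0,0,0],
    [3,35,0,0,0,0],
    [3,35,0,0,0,0],
    [3,35,0,0,0,0],
    [2,30,0,0,0,0],
    [2,25,0,0,0,0],
  ],
)

```text
time: 30.4
eef_pos: [0.5233, -0.1389, 0.1494]
eef_rot: [3.14, 0.0, -0.077]
wrist_force: [1.1, -0.3, -0.5]
opening: 0.128
finger_force: 25.0
```

Emit:
step_arm(
  steps=[
    [1,18,0,0,0,0],
    [0,10,5,0,0,0],
    [0,5,10,0,0,0],
    [0,2,15,0,0,0],
    [0,0,18,0,0,0],
    [0,0,18,0,0,0],
    [0,0,10,0,0,0],
    [0,0,5,0,0,0],
    [0,0,0,0,0,0],
    [0,0,0,0,0,0],
  ],
)

```text
time: 31.4
eef_pos: [0.5237, -0.17, 0.0685]
eef_rot: [3.142, -0.001, -0.073]
wrist_force: [-0.1, -0.7, -1.3]
opening: 0.127
finger_force: 25.0
```

Emit:
step_arm(
  steps=[
    [0,0,4,0,0,0],
    [0,0,6,0,0,0],
    [0,0,6,0,0,0],
    [0,0,5,0,0,0],
    [0,0,4,0,0,0],
    [0,0,3,0,0,0],
    [0,0,2,0,0,0],
    [0,0,1,0,0,0],
    [0,0,0,0,0,0],
    [0,0,0,0,0,0],
  ],
)

```text
time: 32.4
eef_pos: [0.5234, -0.1701, 0.0372]
eef_rot: [-3.142, -0.0, -0.073]
wrist_force: [-0.5, -0.1, -1.3]
opening: 0.125
finger_force: 25.0
```

Emit:
step_arm(
  steps=[
    [0,0,0.5,0,0,0],
    [0,0,0.5,0,0,0],
    [0,0,0.5,0,0,0],
    [0,0,0.5,0,0,0],
    [0,0,0.5,0,0,0],
    [0,0,0.5,0,0,0],
    [0,0,0,0,0,0],
    [0,0,0,0,0,0],
    [0,0,0,0,0,0],
    [0,0,0,0,0,0],
  ],
)

```text
time: 33.4
eef_pos: [0.5235, -0.1701, 0.0343]
eef_rot: [3.142, -0.0, -0.073]
wrist_force: [-0.5, 0.3, 3.5]
opening: 0.128
finger_force: 25.0
```

Emit:
step_arm(
  steps=[
    [0,0,0.3,0,0,0],
    [0,0,0.3,0,0,0],
    [0,0,0,0,0,0],
    [0,0,0,0,0,0],
    [0,0,0,0,0,0],
    [0,0,0,0,0,0],
    [0,0,0,0,0,0],
    [0,0,0,0,0,0],
    [0,0,0,0,0,0],
    [0,0,0,0,0,0],
  ],
  newtons=4,
)

```text
time: 34.4
eef_pos: [0.5235, -0.17, 0.0337]
eef_rot: [-3.142, -0.001, -0.073]
wrist_force: [0.2, 0.8, 5.1]
opening: 0.129
finger_force: 4.0
```

Emit:
step_arm(
  steps=[
    [0,0,0,0,0,0],
    [0,0,0,0,0,0],
    [0,0,0,0,0,0],
    [0,0,0,0,0,0],
    [0,0,-3,0,0,0],
    [0,0,-8,0,0,0],
    [0,0,-15,0,0,0],
    [0,0,-25,0,0,0],
    [0,0,-30,0,0,0],
    [0,0,-30,0,0,0],
  ],
  claw=0.4,
)

```text
time: 35.4
eef_pos: [0.5231, -0.17, 0.1461]
eef_rot: [-3.142, -0.0, -0.073]
wrist_force: [0.2, 0.7, -0.4]
opening: 0.4
finger_force: 0.0
```

Emit:
step_arm(
  steps=[
    [0,0,-30,0,0,0],
    [0,30,-20,0,0,0],
    [0,40,0,0,0,0],
    [0,40,0,0,0,0],
    [0,40,0,0,0,0],
    [0,40,0,0,0,0],
    [0,30,0,0,0,0],
    [0,15,0,0,0,0],
    [0,0,0,0,0,0],
    [0,0,0,0,0,0],
  ],
)

```text
time: 36.4
eef_pos: [0.5067, -0.4023, 0.1945]
eef_rot: [-3.139, -0.0, -0.071]
wrist_force: [-0.1, 0.5, -0.1]
opening: 0.398
finger_force: 0.0
```

```bash
python3 - <<'E'
from h import *
o=get_obs();print(o['eef_pos'],o['eef_rot'],o['wrist_force'])
s=capture('scene');t=capture('top')
a=cv2.resize(s[220:350,130:270],(400,371),interpolation=cv2.INTER_CUBIC)
b=cv2.resize(t[195:325,390:515],(400,416),interpolation=cv2.INTER_CUBIC)
c=np.zeros((420,800,3),np.uint8);c[:371,:400]=a;c[:416,400:]=b
cv2.imwrite('pics/p5.png',c)
E
```

```text
[ 0.5067447  -0.40230213  0.19451906] [-3.13933986e+00 -2.47007778e-04 -7.13927267e-02] [-0.12452585  0.46060141 -0.06783982]
```

View pics/p5.png

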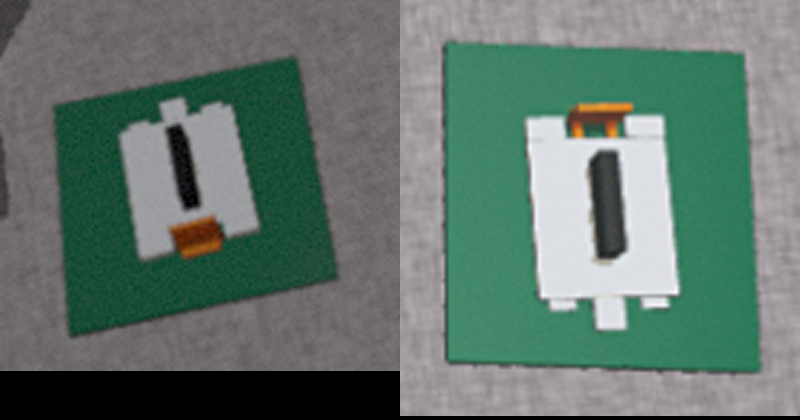

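The cover lies flat, handle up, near the middle of the pad (top crop: cover centre about (603,207), pad centre about (602,206)). Handing in.

```bash
python3 -c "
from bench import hand_in
print(hand_in())"
```

```text
the job is handed in; nothing more can be done
None
```

The battery cover is off the light box and lies flat, handle up, in the middle of the green pad, with the arm clear; the job is handed in at about 36 s, but no verdict came back.

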